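# Pack the reference disc in the carry chest and set the chest on the mat

## Task

The small steel reference disc is to go out to the shop floor: take it off the sloping rest and lay it flat in the open drawer of the grey carry chest, push the drawer fully home, and then, with the chest still standing where it is, swing its folded carry handle up until it clicks into its upright detent. Lift the chest by that handle, set it down upright and square in the middle of the black rubber mat, and let go, without dropping anything or disturbing the gear, the bolt and the turned shaft that stand about.

Things in the scene. Friction and masses are not known exactly. Their poses are not given: they have to be found in the camera images.
- test_disc: loose steel disc, 58 mm diameter, 10 mm thick, about 0.2 kg, the one that leans on the sloping rest; origin at the centre of its underside, z is its axis (away from the slope)
- disc_center (a point): the middle of that disc (on its axis, at half its thickness)
- rest: fixed metal stand with a sloping plate; base 100 (x) x 56 (y) x 6 mm; sloping plate 44 mm wide (y), 74 mm long, 5 mm thick, so the disc overhangs it by 7 mm at either side; origin at the middle of the underside, -x is its low front; the slope rises at 35 degrees (0.611 rad) toward +x; two 6 mm pins at its low end stop the disc from sliding
- rest_face (a point): the middle of the upper face of the sloping plate, 40 mm above the bench; the outward normal there is (-0.574, 0, 0.819) in the rest's frame; the disc's underside lies on it; axes as the rest's
- chest: loose grey sheet-metal carry chest, 116 (x) x 150 (y) x 74 mm high without the handle, about 0.64 kg empty; origin at the middle of its underside, z up, -x is the front where the drawer comes out
- chest_drawer (a joint): the drawer's slide, 0 is fully shut, grows as it is pulled out toward the chest's -x, at most 0.10 m; takes 1 to 2 N to move
- drawer_floor (a point): point on the drawer's inner floor, 14.5 mm above the chest's underside, over the chest's origin when shut; the inside reaches 50 mm to the front (-x), 48 mm to the back and 59 mm to either side; side and back walls stand 22 mm, the front panel 45 mm above the floor; what is still under the chest's top (x over -58 mm in the chest's frame) cannot be reached from above; axes as the chest's
- drawer_knob (a point): the outer end face of the round steel knob (22 mm diameter, sticks out 12 mm) in the middle of the drawer's front panel, 40.5 mm above the chest's underside; moves with the drawer, axes as the chest's; with the drawer shut it is at x = -70 mm in the chest's frame
- chest_handle (a joint): the carry handle's hinge angle: 0 is folded (arms rise 25 degrees toward the chest's front, -x), grows as it swings up and back, 1.134 rad is the end stop (straight up). A sprung plunger is met at about 0.6 and snaps behind the hub's nose past 0.91, then holds the handle at the stop; about 2 N at the grip pass it. The hinge is stiff: the handle stays where it is left
- handle_grip (a point): the middle of the handle's grip: a 13 mm round bar, 70 mm long, along the chest's y, 58 mm from the hinge axis, free all round (2 mm arms stand 57 mm to either side); moves with the handle
- handle_hinge (a point): the hinge axis of the handle (parallel to the chest's y), over the middle of the chest, 90 mm above its underside; axes as the chest's
- mat: fixed black ribbed rubber mat, 150 (x) x 180 (y) x 3 mm thick; origin at the middle of its underside; the chest goes on it with the chest's x along the mat's x, either way round
- bolt: bystander: loose M12 bolt standing on its head, 22 mm wide, 44 mm tall; origin at its underside
- gear: bystander: loose steel spur gear, 49 mm diameter, 12 mm thick, lying flat; origin at its underside
- shaft: bystander: loose turned steel shaft, 24 mm diameter, 62 mm tall, standing; origin at its underside

How it is judged (in metres and radians):
On the way, in this order (a step that is already met when the one before it is completed fails the run):
1. the reference disc lies flat in the drawer, let go (x of disc_center in the frame of drawer_floor between -0.03 and 0.03 m and y of disc_center in the frame of drawer_floor between -0.04 and 0.04 m and z of disc_center in the frame of drawer_floor between 0 and 0.012 m and angle between the z axis of test_disc and the z axis of chest, either way round below 0.15 rad and contact force between the fingers and test_disc below 0.05 N), for 0.2 s.
2. the drawer is fully shut with the disc in it (x of disc_center in the frame of drawer_floor between -0.03 and 0.03 m and y of disc_center in the frame of drawer_floor between -0.04 and 0.04 m and z of disc_center in the frame of drawer_floor between 0 and 0.012 m and angle between the z axis of test_disc and the z axis of chest, either way round below 0.15 rad and value of joint chest_drawer below 0.004 m), for 0.2 s.
3. the handle is seated in its upright detent, the chest still standing on the bench (value of joint chest_handle above 1.08 rad and value of joint chest_drawer below 0.004 m and height (world z) of chest below 0.008 m and angle between chest's own z axis and vertical below 0.06 rad), for 0.2 s.
4. the chest is lifted clear of the bench (value of joint chest_handle above 1.08 rad and value of joint chest_drawer below 0.004 m and height (world z) of chest above 0.02 m and contact force between the fingers and chest above 1 N), for 0.2 s.
At the end, for the whole second after the job is handed in: The chest stands upright and still on the mat, its centre within 25 mm of the mat's centre and its sides within 0.25 rad of the mat's; the drawer is shut to within 4 mm with the small disc lying flat in it; the handle stands seated in its detent (over 1.08 rad) (all of step 2 and value of joint chest_handle above 1.08 rad and horizontal distance between chest and mat below 0.025 m and angle between the x axis of chest and the x axis of mat, either way round below 0.25 rad and height (world z) of chest between 0 and 0.007 m and angle between chest's own z axis and vertical below 0.04 rad and linear speed of chest below 0.02 m/s and angular speed of chest below 0.1 rad/s); the robot touches nothing.
It fails at once if a bystander is moved by more than 25 mm (distance of any of bolt, gear, shaft from where it was at the start of the episode above 0.025 m).
It fails at once if the chest is tipped by more than 0.6 rad (angle between chest's own z axis and vertical above 0.6 rad).
It fails at once if the chest is let go while more than 15 mm above the bench (height (world z) of chest above 0.018 m and contact force between the fingers and chest below 0.02 N).
It fails at once if the disc, once away from its rest, is let go more than 25 mm above the drawer's floor (distance between disc_center and rest_face above 0.06 m and contact force between the fingers and test_disc below 0.02 N and z of disc_center in the frame of drawer_floor above 0.03 m).
It also fails if it takes over 70 s, if anything falls off the work surface, if the arm or the gripper's body presses on something with over 40 N, if the wrist force passes 120 N, or if a joint passes its speed limit or range.

## Robot

A 7-joint arm with a two-finger parallel gripper is mounted at the origin on a cart in front of the work surface, level with it; the furniture and walls round the work are solid. World frame = base frame: x ahead of the robot, y to its left, z up, the work surface at z = 0. Lengths are in mm, angles in degrees, forces in N, time in s.
With the tool pointing down it reaches from about 425 to 1025 mm from the base axis. Payload 9.4 kg.
Tool frame: the origin (TCP) lies midway between the tips of the shut fingers; the grasp point (between the pads) lies 19 mm behind it; z points along the fingers, y is the line along which they close (so a half turn about z gives the same grasp; the last joint's range is limited). The gripper opens to 93 mm and grips with 3 to 60 N. Pads are 15 mm wide; open, the fingers measure 128 mm over their backs; the gripper's body (75 mm by 188 mm) begins 65 mm behind the grasp point.
Start: joints at [-4.395, 34.337, -0.143, 91.639, 0.103, 54.024, -4.572], TCP at [724.999, -0.008, 218.618] pointing down, gripper open.
Joint ranges: [-147.43, 147.43], [-19.82, 112.94], [-74.19, 73.91], [6.32, 146.72], [-59.91, 239.91], [6.04, 106.73], [-150.56, 150.56]. Speed limits (degrees/s): [127.2, 127.2, 172.46, 172.46, 180, 180, 180].

## Interface

Orientations are given as [roll, pitch, yaw] about the fixed x, y, z axes, in that order (R = Rz(yaw) Ry(pitch) Rx(roll)).
In Python, from workcell import r, optics, finish_job gives the robot as it stands.
- The arm moves only by the shell command python3 -m creep 'ROWS' [FORCE]. ROWS is JSON, a list of rows, each an object of numbers: "tx", "ty", "tz": the shift along the tool's x, y, z in m; "wx", "wy", "wz": the turn, a rotation vector about the tool's x, y, z in degrees; "jaw": the opening, from -1 (shut) to 1 (fully open). A call has 1 to 12 rows; each row shifts and turns the commanded pose from where the row before left it, along the tool's axes as they then stand; what a row does not reach is not made up. A row lasts 1/8 s, in which the tool goes at most 62.5 mm and 10.7 degrees, less where a joint would pass 70% of its speed; a pose out of reach is approached as far as the arm can. A call is refused whole if a number of a shift passes 0.0625 or a number of a turn 10.7, either way. A call with a gripper value outside its range is refused whole. The fingers move at their own pace and stop on an object; FORCE is the grip in N (left out, the last holds). Time passes only in rows, so rows that do not move let the fingers close. It gives the time, the measured TCP pose, the force, the opening and the grip force at its end, in the units of the state.
- r.state(): the state, without advancing time (a new reading comes with each control period).
- optics.capture(name): name is "scene" or "side" or "wrist"; returns (picture, depth): 384x512x3 uint8, red, green, blue; 384x512 float32, mm along the optical axis (not along the pixel's ray), 0 where there is no reading.
- optics.get_calibration(name): a dict with "fx", "fy", "cx", "cy" (pixels), "xyz" and "rotation" of the camera in the world. Camera axes: x right, y up, looking along -z (the intrinsics and any distortion apply to the point x, -y, -z); pixel columns grow to the right and rows downward; lengths in mm; the calibration is good to about 2 mm. A picture is of the moment at which its call begins: read the wrist's pose just before it. get_calibration takes no time and is no camera call; for the wrist camera it gives the pose at the moment of the call.
- finish_job(): hands the job in; it is judged then, once.
Trained networks look in the newest picture that a camera, given by its name, has taken for a name from the list of things; names that differ only in an ending like _2 or _b are one class to them, and where a whole thing is asked for, a point or a joint stands for the part that bears it (a point fixed in the world has none). Each returns a list of dicts, best first, with "confidence" (0 to 1); they miss things now and then, are a little off and sometimes report something else, mostly with a low value. They report only what shows in the picture. A call takes as long as a camera call.
- optics.spot_in(camera, thing): "position" ([x, y, z] in mm, in world coordinates, good to about 4 mm: the middle of the surface that is visible of it).
- optics.masks_of(camera, thing): "region" (384x512 bool, what is visible of it).
- optics.landmark_of(camera, thing): "position" ([x, y, z] in mm, in world coordinates, good to about 4 mm: a listed point, or the origin of a listed thing).
The state is a dict: "time_s": time; "joints": joint angles; "qvel": joint speeds; "joint_efforts": joint torques, N m; "position": TCP position; "tool_rot": TCP orientation; "ft_force": force on the tool from outside, world axes, zero at the start; "torque": the same for the moment, N m; "opening": opening from 0.0 (shut) to 1.0 (fully open); "finger_force": force on a finger pad.
Only numpy, scipy, OpenCV 4.12 (cv2) and the standard library are available. Lean on these libraries where they do the work, as an engineer would, in place of code of your own. Each camera call takes 0.05 s, during which the arm holds its last target. There are 200 camera calls.

## Working session

There is one attempt and no reset: what is moved stays moved. The work goes in short steps, Python scripts to look and compute and a shell command to move; the robot and the scene stay as the last step left them, time stands still between calls to the robot, and variables do not carry over. Pictures are saved under pics/ and viewed, at most 10 in all, crops included, and the job is handed in when it is done.

```bash
ls; mkdir -p pics; cat > h.py <<'E'
import numpy as np, cv2
from workcell import r, optics, finish_job
def cap(n,name=None):
    p,d=optics.capture(n)
    if name: cv2.imwrite('pics/'+name+'.png',p[:,:,::-1])
    return p,d
def world(n,d,mask=None,cal=None):
    c=cal or optics.get_calibration(n)
    v,u=np.nonzero((d>0)&(mask if mask is not None else True))
    z=d[v,u]
    P=np.c_[(u-c['cx'])/c['fx']*z,-(v-c['cy'])/c['fy']*z,-z]
    R=np.array(c['rotation'])
    if R.shape!=(3,3):
        from scipy.spatial.transform import Rotation as Q
        R=Q.from_euler('xyz',R,degrees=True).as_matrix()
    return P@R.T+np.array(c['xyz']),u,v
E
python3 - <<'E'
from h import *
for n in('scene','side'):
    cap(n,n+'0'); print(optics.get_calibration(n))
    for t in 'test_disc rest_face rest chest drawer_floor drawer_knob handle_grip handle_hinge mat bolt gear shaft'.split():
        print(n,t,[(np.round(a['position']),round(a['confidence'],2)) for a in optics.landmark_of(n,t)[:2]])
print(r.state())
a=cv2.imread('pics/scene0.png');b=cv2.imread('pics/side0.png')
cv2.imwrite('pics/both0.png',cv2.resize(np.vstack([a,b]),(400,600)))
E
```

```text
pics
{'fx': 452.3477400700206, 'fy': 452.3477400700206, 'cx': 255.63883127992884, 'cy': 196.22076015361253, 'xyz': array([-169.90938776, -795.25534951, 1008.58434101]), 'rotation': array([ 44.17984231,  -1.16814577, -49.39373905])}
scene test_disc [(array([539.,  15.,  39.]), 0.74)]
scene rest_face [(array([538.,  18.,  41.]), 0.67)]
scene rest [(array([543.,  16.,   1.]), 0.94)]
scene chest [(array([ 534., -218.,    1.]), 0.92), (array([ 533., -219.,   92.]), 0.63)]
scene drawer_floor [(array([ 434., -211.,   15.]), 0.77)]
scene drawer_knob [(array([ 362., -201.,   44.]), 0.76), (array([ 534., -219.,   90.]), 0.59)]
scene handle_grip [(array([ 483., -217.,  117.]), 0.62)]
scene handle_hinge [(array([ 531., -223.,   92.]), 0.84), (array([538.,  15.,  38.]), 0.26)]
scene mat [(array([ 516., -488.,   -4.]), 0.95), (array([672.,  40.,  -1.]), 0.65)]
scene bolt [(array([653., -15.,  -2.]), 0.47), (array([ 483., -214.,  113.]), 0.33)]
scene gear [(array([ 533., -217.,    0.]), 0.71), (array([ 374., -468.,   -1.]), 0.64)]
scene shaft [(array([669.,  42.,  -1.]), 0.49)]
{'fx': 404.022521185
[... 1011 characters left out ...]
s': 1.3, 'joints': array([-4.39307908, 34.3371815 , -0.14369813, 91.63778865,  0.10473802,
       54.02493002, -4.57396676]), 'qvel': array([-0.01626204, -0.03934285,  0.05476967,  0.01785483,  0.08834251,
        0.0479706 ,  0.06011453]), 'joint_efforts': array([-3.89454899e-04, -7.64821529e+01,  1.49571631e+00, -2.52698135e+01,
       -5.25680697e-02,  1.04967167e-02,  5.34749972e-05]), 'position': array([ 7.25006903e+02, -2.88323477e-02,  2.18626637e+02]), 'tool_rot': array([1.79999480e+02, 3.67747177e-03, 8.99992949e+01]), 'ft_force': array([0.57683131, 0.14613563, 0.95030983]), 'torque': array([ 0.00971957, -0.0190627 ,  0.03926154]), 'finger_force': 0.0, 'opening': 1.0043492759223285}
```

View pics/scene0.png

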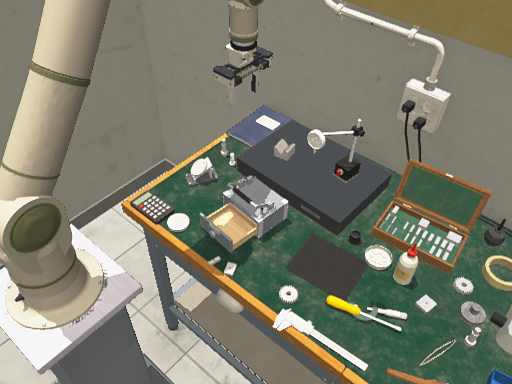

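```bash
python3 - <<'E'
from h import *
for n in('scene','side'):
    p,d=cap(n)
    c=optics.get_calibration(n)
    for t in('rest','test_disc','mat','chest','handle_grip','chest_drawer'):
        m=optics.masks_of(n,t)
        if not m: print(n,t,'none');continue
        P,u,v=world(n,d,m[0]['region'])
        print(n,t,round(m[0]['confidence'],2),len(P),np.round(np.percentile(P,[2,50,98],axis=0)).tolist(), (int(u.min()),int(u.max()),int(v.min()),int(v.max())))
        sel={'mat':P,'chest':P[abs(P[:,2]-74)<4],'test_disc':P}.get(t)
        if sel is not None and len(sel)>30:
            print('  rect',cv2.minAreaRect(sel[:,:2].astype(np.float32)),len(sel))
        if t=='test_disc':
            C=P-P.mean(0); print('  normal',np.linalg.svd(C,full_matrices=False)[2][2],P.mean(0))
E
```

```text
scene rest 0.75 350 [[489.0, -24.0, -0.0], [539.0, 4.0, 5.0], [580.0, 47.0, 58.0]] (186, 217, 158, 185)
scene test_disc 0.54 190 [[510.0, -10.0, 33.0], [531.0, 14.0, 47.0], [554.0, 42.0, 62.0]] (192, 207, 159, 175)
  rect ((531.8899536132812, 16.895753860473633), (53.272464752197266, 52.39609909057617), 20.62411117553711) 190
  normal [ 0.49690672 -0.24214277 -0.83333702] [531.23738624  14.37922266  47.18228697]
scene mat 0.73 390 [[485.0, -25.0, -1.0], [534.0, 6.0, 5.0], [580.0, 54.0, 58.0]] (185, 218, 158, 186)
  rect ((535.8690185546875, 16.384403228759766), (68.89112854003906, 100.07489776611328), 63.83456802368164) 390
scene chest 0.63 3906 [[371.0, -298.0, 4.0], [480.0, -224.0, 52.0], [581.0, -142.0, 119.0]] (199, 287, 175, 251)
  rect ((527.7996826171875, -220.00299072265625), (153.97964477539062, 119.9999008178711), 83.41231536865234) 1125
scene handle_grip 0.51 358 [[468.0, -277.0, -1.0], [494.0, -206.0, 107.0], [580.0, -82.0, 123.0]] (227, 270, 179, 209)
scene chest_drawer 0.7 1667 [[369.0, -274.0, -1.0], [432.0, -209.0, 17.0], [486.0, -142.0, 63.0]] (199, 256, 203, 251)
si
[... 395 characters left out ...]
15  47.45121406]
side mat 0.9 4317 [[442.0, -578.0, -0.0], [514.0, -499.0, 3.0], [593.0, -404.0, 5.0]] (277, 388, 256, 326)
  rect ((514.1660766601562, -494.61224365234375), (175.96568298339844, 198.9463348388672), 2.33172607421875) 4317
side chest 0.88 4592 [[372.0, -300.0, 6.0], [485.0, -248.0, 44.0], [581.0, -145.0, 119.0]] (200, 303, 179, 249)
  rect ((529.01416015625, -221.2891845703125), (153.47515869140625, 117.00633239746094), 84.01093292236328) 1054
side handle_grip 0.52 272 [[470.0, -277.0, 84.0], [485.0, -206.0, 114.0], [542.0, -159.0, 123.0]] (238, 274, 179, 205)
side chest_drawer 0.77 1649 [[369.0, -276.0, 12.0], [430.0, -213.0, 22.0], [487.0, -148.0, 63.0]] (201, 257, 207, 248)
```

The picture shows the rest with the disc at (200,172), the chest with its drawer open toward the robot at (245,215), the mat at (330,265) and the gear at (288,294). The shaft and bolt are at about (225,148) and (232,158).

```bash
cat >> h.py <<'E'
from scipy.spatial.transform import Rotation as Q
def plan(xyz,ydir,zdir,off=19):
    """grasp point (off mm behind TCP) at xyz, tool y along ydir, z along zdir; prints turn (rotvec deg, tool) then shift in new tool axes (m)"""
    s=r.state(); R0=Q.from_euler('xyz',s['tool_rot'],degrees=True)
    z=np.array(zdir,float);z/=np.linalg.norm(z)
    for sg in(1,-1):
        y=sg*np.array(ydir,float);y-=z*(y@z);y/=np.linalg.norm(y)
        M=Q.from_matrix(np.c_[np.cross(y,z),y,z])
        t=np.array(xyz)+off*z-s['position']
        print('turn',np.round((R0.inv()*M).as_rotvec(degrees=True),2),'shift after',np.round(M.inv().apply(t)/1000,4),'before',np.round(R0.inv().apply(t)/1000,4))
E
python3 - <<'E'
from h import *
c=optics.get_calibration('wrist');s=r.state()
R0=Q.from_euler('xyz',s['tool_rot'],degrees=True)
print('cam in tool',R0.inv().apply(c['xyz']-s['position']),(R0.inv()*Q.from_euler('xyz',c['rotation'],degrees=True)).as_matrix().round(2))
cap('wrist','w0')
for t in('test_disc','rest','rest_face','bolt','shaft'): print(t,[(np.round(a['position']),round(a['confidence'],2)) for a in optics.landmark_of('wrist',t)[:2]])
E
```

```text
cam in tool [  76.03576129   -0.29292584 -166.14585316] [[-0.    0.96  0.27]
 [ 1.    0.    0.  ]
 [-0.    0.27 -0.96]]
test_disc []
rest [(array([540.,  12.,   0.]), 0.67)]
rest_face []
bolt [(array([654., -15.,  -2.]), 0.74)]
shaft [(array([673.,  42.,   4.]), 0.6), (array([542.,  17.,  -2.]), 0.31)]
```

```bash
python3 -m creep '[{"ty":-0.05,"wz":-10.5},{"wz":-10.5},{"wz":-10.5},{"wz":-10.5},{"wz":-10.5},{"wz":-10.5},{"wz":-3},{"tx":0.06},{"tx":0.05},{},{},{}]' 30
python3 - <<'E'
from h import *
print(r.state()['joints'])
p,d=cap('wrist','w1'); c=optics.get_calibration('wrist')
for t in('test_disc','disc_center','rest','rest_face'): print(t,[(np.round(a['position']),round(a['confidence'],2)) for a in optics.landmark_of('wrist',t)[:2]])
for t in('test_disc','rest'):
    for m in optics.masks_of('wrist',t)[:2]:
        P,u,v=world('wrist',d,m['region'],c)
        print(t,m['confidence'],len(P),np.percentile(P,[2,50,98],axis=0).round(), cv2.minAreaRect(P[:,:2].astype(np.float32)))
        k=P if t=='test_disc' else P[P[:,2]>30]
        C=k-np.median(k,0); C=C[np.linalg.norm(C,axis=1)<35]
        print('  n',np.linalg.svd(C-C.mean(0),full_matrices=False)[2][2],k.mean(0))
E
```

```text
[-4.39376636 34.33887239 -0.14230534 91.63911989  0.10334066 54.02279093
 -4.56915522]
test_disc [(array([537.,  16.,  35.]), 0.55)]
disc_center [(array([536.,  20.,  41.]), 0.71)]
rest [(array([539.,  14.,  -2.]), 0.62)]
rest_face []
test_disc 0.93 1907 [[511.  -7.  30.]
 [540.  19.  51.]
 [561.  45.  63.]] ((521.962646484375, 15.999500274658203), (83.9456787109375, 59.17985153198242), 16.149066925048828)
  n [ 0.43082694 -0.26964727 -0.86120758] [538.70364269  19.20124877  49.4850486 ]
rest 0.77 3194 [[490. -24.   1.]
 [561.  17.   7.]
 [589.  57.  61.]] ((533.0598754882812, 7.753345489501953), (77.86457061767578, 104.4211196899414), 63.1289176940918)
  n [ 0.91928123 -0.3921134   0.03419196] [563.20765001   6.49490646  52.00504475]schema error: expected keys tx, ty, tz, wx, wy, wz, jaw
```

View pics/w1.png

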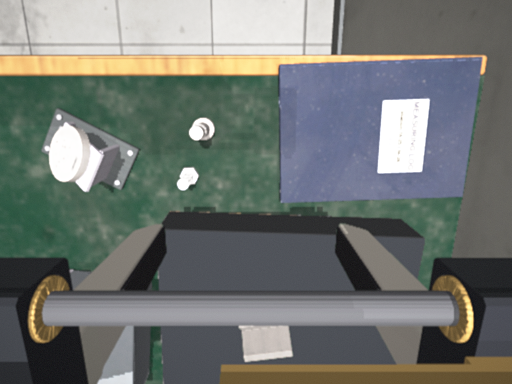

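```bash
python3 -m creep '[{"ty":-0.05,"wz":-10.5},{"wz":-10.5},{"wz":-10.5},{"wz":-10.5},{"wz":-10.5},{"wz":-10.5},{"wz":-3},{"tx":0.06},{"tx":0.05},{"tx":0},{"tx":0}]' 30
python3 - <<'E'
from h import *
s=r.state();print(s['joints'],s['position'],s['tool_rot'])
E
```

```text
[-4.39445197 34.33996802 -0.14494552 91.64019217  0.10361096 54.02423055
 -4.57181347] [7.24981792e+02 5.84367024e-03 2.18576148e+02] [-1.79995916e+02  2.41339314e-03  9.00031926e+01]schema error: expected keys tx, ty, tz, wx, wy, wz, jaw
```

```bash
python3 -m creep '[{"tx":0,"ty":-0.05,"tz":0,"wx":0,"wy":0,"wz":-10.5,"jaw":1},{"tx":0,"ty":0,"tz":0,"wx":0,"wy":0,"wz":-10.5,"jaw":1},{"tx":0,"ty":0,"tz":0,"wx":0,"wy":0,"wz":-10.5,"jaw":1},{"tx":0,"ty":0,"tz":0,"wx":0,"wy":0,"wz":-10.5,"jaw":1},{"tx":0,"ty":0,"tz":0,"wx":0,"wy":0,"wz":-10.5,"jaw":1},{"tx":0,"ty":0,"tz":0,"wx":0,"wy":0,"wz":-10.5,"jaw":1},{"tx":0,"ty":0,"tz":0,"wx":0,"wy":0,"wz":-3,"jaw":1},{"tx":0.06,"ty":0,"tz":0,"wx":0,"wy":0,"wz":0,"jaw":1},{"tx":0.05,"ty":0,"tz":0,"wx":0,"wy":0,"wz":0,"jaw":1},{"tx":0,"ty":0,"tz":0,"wx":0,"wy":0,"wz":0,"jaw":1},{"tx":0,"ty":0,"tz":0,"wx":0,"wy":0,"wz":0,"jaw":1}]' 30
cat > look.py <<'E'
from h import *
s=r.state();print(s['joints'],s['position'],s['tool_rot'])
p,d=cap('wrist','w2'); c=optics.get_calibration('wrist')
for t in('test_disc','disc_center','rest','rest_face'): print(t,[(np.round(a['position']),round(a['confidence'],2)) for a in optics.landmark_of('wrist',t)[:2]])
P,u,v=world('wrist',d,None,c)
for t in('test_disc','rest'):
    for m in optics.masks_of('wrist',t)[:1]:
        P,u,v=world('wrist',d,m['region'],c)
        print(t,m['confidence'],len(P),np.percentile(P,[2,50,98],axis=0).round())
        if t=='rest': print(cv2.minAreaRect(P[abs(P[:,2]-6)<3][:,:2].astype(np.float32)))
        else:
            k=P
            for i in range(5):
                C=k-k.mean(0); n=np.linalg.svd(C,full_matrices=False)[2][2]; k=k[abs(C@n)<2]
            n=n*np.sign(n[2]); print('n',n,'yaw',np.degrees(np.arctan2(-n[1],-n[0])),k.mean(0),len(k))
            e=np.cross([0,0,1],n);e/=np.linalg.norm(e);f=np.cross(n,e);q=np.c_[(k-k.mean(0))@e,(k-k.mean(0))@f].astype(np.float32)
            (a,b),rad=cv2.minEnclosingCircle(q);print('circle centre',k.mean(0)+a*e+b*f,rad)
E
python3 look.py
```

```text
time_s: 4.03
position: [575.3, 44.5, 219.1]
tool_rot: [180.0, 0.1, 156.0]
ft_force: [1.2, -0.7, -0.8]
opening: 0.999
finger_force: 0.0
[  3.99735335  25.2219834  -19.69970593 110.56143265  11.55664803
  46.03926292  43.97235182] [575.32329757  44.45768666 219.08995295] [1.79982916e+02 7.48412885e-02 1.55991443e+02]
test_disc [(array([537.,  16.,  38.]), 0.72)]
disc_center [(array([536.,  19.,  42.]), 0.64)]
rest []
rest_face []
test_disc 0.89 2424 [[511.  -6.  33.]
 [535.  19.  49.]
 [559.  44.  63.]]
n [-0.50303277  0.27267414  0.82012612] yaw -28.460367156886452 [533.4526643   18.72203934  47.95507819] 2216
circle centre [533.03172406  19.14578894  47.55600262] 29.42283058166504
rest 0.74 532 [[660.  30.   2.]
 [666.  42.  33.]
 [677.  51.  63.]]
((662.9031372070312, 42.422935485839844), (20.165267944335938, 6.136138439178467), 75.92009735107422)
```

```bash
python3 - <<'E'
from h import *
n=np.array([-0.516,0.252,0.819]); plan([533,19,48],[.438,.899,0],-n,off=-50)
E
```

```text
turn [  0.62 -35.04   1.89] shift after [ 0.1195 -0.0412  0.0743] before [ 0.0566 -0.0393  0.1294]
turn [  53.64    0.95 -169.87] shift after [-0.1195  0.0412  0.0743] before [ 0.0566 -0.0393  0.1294]
```

```bash
python3 -m creep '[{"tx":0,"ty":0,"tz":0,"wx":0,"wy":0,"wz":2,"jaw":1},{"tx":0,"ty":0,"tz":0,"wx":0,"wy":-9,"wz":0,"jaw":1},{"tx":0,"ty":0,"tz":0,"wx":0,"wy":-9,"wz":0,"jaw":1},{"tx":0,"ty":0,"tz":0,"wx":0,"wy":-9,"wz":0,"jaw":1},{"tx":0,"ty":0,"tz":0,"wx":0,"wy":-8,"wz":0,"jaw":1},{"tx":0.04,"ty":-0.021,"tz":0,"wx":0,"wy":0,"wz":0,"jaw":1},{"tx":0.04,"ty":-0.02,"tz":0,"wx":0,"wy":0,"wz":0,"jaw":1},{"tx":0.04,"ty":0,"tz":0.02,"wx":0,"wy":0,"wz":0,"jaw":1},{"tx":0,"ty":0,"tz":0.04,"wx":0,"wy":0,"wz":0,"jaw":1},{"tx":0,"ty":0,"tz":0.014,"wx":0,"wy":0,"wz":0,"jaw":1},{"tx":0,"ty":0,"tz":0,"wx":0,"wy":0,"wz":0,"jaw":1},{"tx":0,"ty":0,"tz":0,"wx":0,"wy":0,"wz":0,"jaw":1}]' 30
python3 - <<'E'
from h import *
n=np.array([-0.516,0.252,0.819]); plan([533,19,48],[.438,.899,0],-n,off=11)
p,d=cap('wrist','w3')
c=optics.get_calibration('wrist')
for m in optics.masks_of('wrist','test_disc')[:1]:
        P,u,v=world('wrist',d,m['region'],c); k=P
        for i in range(5):
                C=k-k.mean(0); n=np.linalg.svd(C,full_matrices=False)[2][2]; k=k[abs(C@n)<2]
        n=n*np.sign(n[2]); print('n',n,'yaw',np.degrees(np.arctan2(-n[1],-n[0])),k.mean(0),len(k))
        e=np.cross([0,0,1],n);e/=np.linalg.norm(e);f=np.cross(n,e);q=np.c_[(k-k.mean(0))@e,(k-k.mean(0))@f].astype(np.float32)
        (a,b),rad=cv2.minEnclosingCircle(q);print('circle centre',k.mean(0)+a*e+b*f,rad)
E
```

```text
time_s: 5.88
position: [517.0, 22.9, 114.1]
tool_rot: [-178.4, 29.6, 153.8]
ft_force: [-0.2, 0.0, 0.2]
opening: 0.998
finger_force: 0.0
turn [-1.7  -5.46 -0.12] shift after [0.0248 0.0035 0.0743] before [0.0176 0.0057 0.0762]
turn [ -8.57   2.66 179.66] shift after [-0.0248 -0.0035  0.0743] before [0.0176 0.0057 0.0762]
n [-0.5060062   0.27102825  0.81884151] yaw -28.174499126643674 [531.95201036  19.87840996  47.54863996] 4853
circle centre [532.3773395   19.50335338  47.93561364] 28.953706741333008
```

View pics/w3.png

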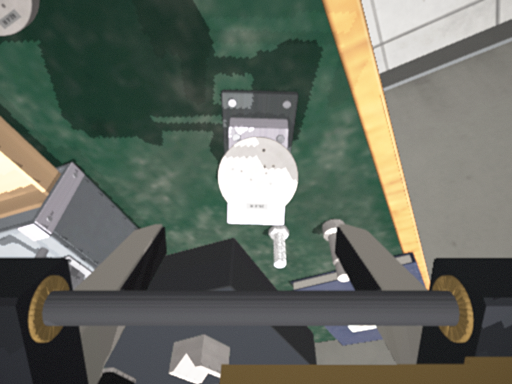

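The disc is at (258,178), centred between the open fingers, and the rest is square to the tool.

```bash
python3 -m creep '[{"tx":0,"ty":0,"tz":0,"wx":-1.7,"wy":-5.4,"wz":0,"jaw":1},{"tx":0.0125,"ty":0.0035,"tz":0,"wx":0,"wy":0,"wz":0,"jaw":1},{"tx":0.0125,"ty":0,"tz":0,"wx":0,"wy":0,"wz":0,"jaw":1},{"tx":0,"ty":0,"tz":0.015,"wx":0,"wy":0,"wz":0,"jaw":1},{"tx":0,"ty":0,"tz":0.015,"wx":0,"wy":0,"wz":0,"jaw":1},{"tx":0,"ty":0,"tz":0.01,"wx":0,"wy":0,"wz":0,"jaw":1},{"tx":0,"ty":0,"tz":0,"wx":0,"wy":0,"wz":0,"jaw":1},{"tx":0,"ty":0,"tz":0,"wx":0,"wy":0,"wz":0,"jaw":1}]' 30
python3 - <<'E'
from h import *
n=np.array([-0.516,0.252,0.819]); plan([532.6,19.3,48],[.438,.899,0],-n,off=11)
E
```

```text
time_s: 6.98
position: [525.5, 24.6, 66.0]
tool_rot: [-179.8, 35.0, 154.3]
ft_force: [-0.2, -0.3, 0.4]
opening: 1.001
finger_force: 0.0
turn [-0.   -0.03  0.24] shift after [ 0.0032 -0.0016  0.0308] before [ 0.0032 -0.0016  0.0308]
turn [ 4.0000e-02 -0.0000e+00 -1.7976e+02] shift after [-0.0032  0.0016  0.0308] before [ 0.0032 -0.0016  0.0308]
```

```bash
python3 -m creep '[{"tx":0.003,"ty":-0.0015,"tz":0.012,"wx":0,"wy":0,"wz":0,"jaw":1},{"tx":0,"ty":0,"tz":0.01,"wx":0,"wy":0,"wz":0,"jaw":1},{"tx":0,"ty":0,"tz":0.008,"wx":0,"wy":0,"wz":0,"jaw":1},{"tx":0,"ty":0,"tz":0,"wx":0,"wy":0,"wz":0,"jaw":0.5},{"tx":0,"ty":0,"tz":0,"wx":0,"wy":0,"wz":0,"jaw":0.35},{"tx":0,"ty":0,"tz":0,"wx":0,"wy":0,"wz":0,"jaw":0.2},{"tx":0,"ty":0,"tz":0,"wx":0,"wy":0,"wz":0,"jaw":0},{"tx":0,"ty":0,"tz":0,"wx":0,"wy":0,"wz":0,"jaw":-0.2},{"tx":0,"ty":0,"tz":0,"wx":0,"wy":0,"wz":0,"jaw":-0.2}]' 25
python3 - <<'E'
from h import *
n=np.array([-0.516,0.252,0.819]); plan([532.6,19.3,48],[.438,.899,0],-n,off=11)
E
```

```text
time_s: 8.1
position: [538.2, 16.5, 39.7]
tool_rot: [-179.8, 35.0, 154.3]
ft_force: [-1.3, -1.0, 5.0]
opening: 0.619
finger_force: 25.0
turn [-0.   -0.01  0.19] shift after [0.0004 0.0001 0.0006] before [0.0004 0.0001 0.0006]
turn [ 2.0000e-02 -0.0000e+00 -1.7981e+02] shift after [-0.0004 -0.0001  0.0006] before [0.0004 0.0001 0.0006]
```

```bash
python3 -m creep '[{"tx":0,"ty":0,"tz":-0.01,"wx":0,"wy":0,"wz":0,"jaw":-0.2},{"tx":0,"ty":0,"tz":-0.03,"wx":0,"wy":0,"wz":0,"jaw":-0.2},{"tx":0,"ty":0,"tz":-0.04,"wx":0,"wy":0,"wz":0,"jaw":-0.2},{"tx":-0.02,"ty":0,"tz":-0.04,"wx":0,"wy":0,"wz":0,"jaw":-0.2},{"tx":-0.02,"ty":0,"tz":-0.03,"wx":0,"wy":7,"wz":0,"jaw":-0.2},{"tx":0,"ty":0,"tz":-0.02,"wx":0,"wy":7,"wz":0,"jaw":-0.2},{"tx":0,"ty":0,"tz":0,"wx":0,"wy":7,"wz":0,"jaw":-0.2},{"tx":0,"ty":0,"tz":0,"wx":0,"wy":7,"wz":0,"jaw":-0.2},{"tx":0,"ty":0,"tz":0,"wx":0,"wy":7,"wz":0,"jaw":-0.2},{"tx":0,"ty":0,"tz":0,"wx":0,"wy":0,"wz":-10,"jaw":-0.2},{"tx":0,"ty":0,"tz":0,"wx":0,"wy":0,"wz":-10,"jaw":-0.2},{"tx":0,"ty":0,"tz":0,"wx":0,"wy":0,"wz":0,"jaw":-0.2}]' 25
python3 - <<'E'
from h import *
for n in('scene','side'):
    cap(n,n+'1')
    p,d=cap(n)
    for t in('chest','drawer_floor','drawer_knob','handle_hinge','handle_grip','mat','disc_center'):
        print(n,t,[(np.round(a['position']),round(a['confidence'],2)) for a in optics.landmark_of(n,t)[:2]])
yw=np.radians(-6);e=np.array([np.cos(yw),np.sin(yw),0]);f=np.array([-e[1],e[0],0])
print(r.state()['joints'])
plan(np.array([530,-219,100])-e*(98+12),f,[0,0,-1],0)
E
```

```text
time_s: 9.6
position: [479.0, 35.9, 182.4]
tool_rot: [-176.7, 3.5, 173.6]
ft_force: [0.4, -0.1, -1.6]
opening: 0.614
finger_force: 25.0
scene chest [(array([ 535., -218.,   -0.]), 0.75)]
scene drawer_floor [(array([ 433., -210.,   14.]), 0.79)]
scene drawer_knob [(array([ 435., -211.,   13.]), 0.42)]
scene handle_hinge [(array([ 533., -219.,   92.]), 0.85)]
scene handle_grip [(array([ 476., -216.,  116.]), 0.66), (array([ 435., -211.,   13.]), 0.23)]
scene mat [(array([ 516., -488.,   -1.]), 0.95)]
scene disc_center [(array([483.,  37., 185.]), 0.68)]
side chest [(array([ 532., -219.,   -3.]), 0.59), (array([ 521., -486.,    1.]), 0.32)]
side drawer_floor [(array([ 434., -206.,   14.]), 0.71)]
side drawer_knob [(array([ 364., -205.,   40.]), 0.61)]
side handle_hinge [(array([ 528., -218.,   90.]), 0.87)]
side handle_grip [(array([ 486., -211.,  119.]), 0.86)]
side mat [(array([ 525., -484.,   -1.]), 0.6)]
side disc_center [(array([478.,  32., 185.]), 0.64)]
[ 26.07034263  28.68280275 -55.56282944 124.83448232  41.74957502
  44.88725497  25.90271723]
turn [-3.35  3.53 -0.46] shift after [ 0.0333 -0.2481  0.0825] before [ 0.0368 -0.2432  0.0947]
turn [  5.52   5.25 179.38] shift after [-0.0333  0.2481  0.0825] before [ 0.0368 -0.2432  0.0947]
```

```bash
python3 -m creep '[{"tx":0,"ty":0,"tz":0,"wx":-3.3,"wy":3.5,"wz":-0.5,"jaw":-0.2},{"tx":0,"ty":-0.04,"tz":0,"wx":0,"wy":0,"wz":0,"jaw":-0.2},{"tx":0,"ty":-0.04,"tz":0,"wx":0,"wy":0,"wz":0,"jaw":-0.2},{"tx":0,"ty":-0.04,"tz":0,"wx":0,"wy":0,"wz":0,"jaw":-0.2},{"tx":0,"ty":-0.04,"tz":0,"wx":0,"wy":0,"wz":0,"jaw":-0.2},{"tx":0.01,"ty":-0.04,"tz":0,"wx":0,"wy":0,"wz":0,"jaw":-0.2},{"tx":0.01,"ty":-0.04,"tz":0,"wx":0,"wy":0,"wz":0,"jaw":-0.2},{"tx":0.01,"ty":0,"tz":0.02,"wx":0,"wy":0,"wz":0,"jaw":-0.2},{"tx":0,"ty":0,"tz":0.02,"wx":0,"wy":0,"wz":0,"jaw":-0.2},{"tx":0,"ty":0,"tz":0,"wx":0,"wy":0,"wz":0,"jaw":-0.2},{"tx":0,"ty":0,"tz":0,"wx":0,"wy":0,"wz":0,"jaw":-0.2}]' 25
python3 - <<'E'
from h import *
print(r.state()['joints'])
p,d=cap('wrist','w4');c=optics.get_calibration('wrist')
for t in('chest','drawer_floor','drawer_knob','handle_hinge','handle_grip'):
    print(t,[(np.round(a['position']),round(a['confidence'],2)) for a in optics.landmark_of('wrist',t)[:2]])
P,u,v=world('wrist',d,None,c); k=(P[:,2]>55)&(P[:,2]<64)&(P[:,0]<400)&(abs(P[:,1]+205)<120)
if k.sum()>20: print('panel',cv2.minAreaRect(P[k][:,:2].astype(np.float32)),k.sum())
k=(P[:,2]>10)&(P[:,2]<19)&(abs(P[:,1]+205)<60)&(P[:,0]<480)
if k.sum()>20: print('floor',cv2.minAreaRect(P[k][:,:2].astype(np.float32)),k.sum())
yw=np.radians(-6);e=np.array([np.cos(yw),np.sin(yw),0]);f=np.array([-e[1],e[0],0])
plan(np.array([433.5,-208.5,16.5])-e*10,f,[0,0,-1],0)
E
```

```text
time_s: 11.88
position: [425.5, -199.6, 143.3]
tool_rot: [-179.9, 0.1, 174.1]
ft_force: [0.8, -0.8, -3.1]
opening: 0.617
finger_force: 25.0
[ 57.62137595  33.66180863 -56.4331151  126.33118918  43.48058515
  42.24933312  55.22334124]
chest []
drawer_floor []
drawer_knob [(array([ 368., -205.,   42.]), 0.83)]
handle_hinge [(array([ 533., -217.,   89.]), 0.75)]
handle_grip [(array([ 424., -195.,  148.]), 0.68)]
panel ((381.403076171875, -202.739013671875), (133.63235473632812, 9.615090370178223), 83.98258972167969) 1529
floor ((391.13433837890625, -205.62417602539062), (122.1227035522461, 156.45008850097656), 84.17998504638672) 7196
turn [-0.08  0.06  0.05] shift after [ 0.0008 -0.0077  0.1266] before [ 0.0009 -0.0075  0.1266]
turn [-9.0000e-02 -1.2000e-01 -1.7995e+02] shift after [-0.0008  0.0077  0.1266] before [ 0.0009 -0.0075  0.1266]
```

View pics/w4.png

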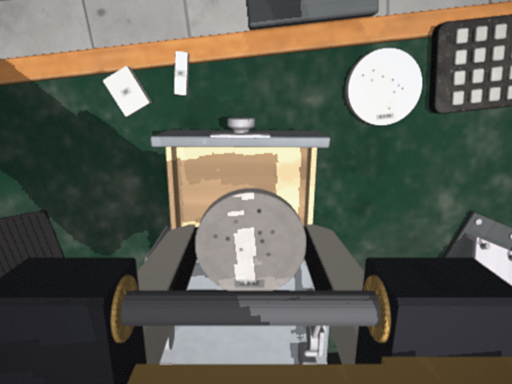

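The view shows the disc held level at (250,240) over the open drawer. The drawer's front panel runs across at row 140 and the knob is at (240,123). Now I lower it.

```bash
python3 -m creep '[{"tx":0.001,"ty":-0.0075,"tz":0.02,"wx":0,"wy":0,"wz":0,"jaw":-0.2},{"tx":0,"ty":0,"tz":0.03,"wx":0,"wy":0,"wz":0,"jaw":-0.2},{"tx":0,"ty":0,"tz":0.025,"wx":0,"wy":0,"wz":0,"jaw":-0.2},{"tx":0,"ty":0,"tz":0.02,"wx":0,"wy":0,"wz":0,"jaw":-0.2},{"tx":0,"ty":0,"tz":0.015,"wx":0,"wy":0,"wz":0,"jaw":-0.2},{"tx":0,"ty":0,"tz":0.01,"wx":0,"wy":0,"wz":0,"jaw":-0.2},{"tx":0,"ty":0,"tz":0,"wx":0,"wy":0,"wz":0,"jaw":-0.2},{"tx":0,"ty":0,"tz":0,"wx":0,"wy":0,"wz":0,"jaw":-0.2}]' 25
python3 -c "
from h import *
plan([425,-207.5,16.5],[.1045,.9945,0],[0,0,-1],0);print(r.state()['joints'])"
```

```text
time_s: 13.18
position: [423.5, -207.4, 23.1]
tool_rot: [-179.9, 0.1, 174.0]
ft_force: [-0.4, 0.8, -2.5]
opening: 0.614
finger_force: 25.0
turn [-0.06  0.05  0.04] shift after [-0.0015  0.      0.0066] before [-0.0015  0.      0.0066]
turn [-8.0000e-02 -1.0000e-01 -1.7996e+02] shift after [ 0.0015 -0.      0.0066] before [-0.0015  0.      0.0066]
[ 47.66426579  43.08976221 -41.94356289 131.03884217  64.71617117
  30.3929828   37.16910319]
```

```bash
python3 -m creep '[{"tx":-0.001,"ty":0,"tz":0.003,"wx":0,"wy":0,"wz":0,"jaw":-0.2},{"tx":0,"ty":0,"tz":0.002,"wx":0,"wy":0,"wz":0,"jaw":-0.2},{"tx":0,"ty":0,"tz":0.0015,"wx":0,"wy":0,"wz":0,"jaw":-0.2},{"tx":0,"ty":0,"tz":0,"wx":0,"wy":0,"wz":0,"jaw":-0.2}]' 25
```

```text
time_s: 13.68
position: [424.1, -207.5, 16.1]
tool_rot: [-179.9, 0.0, 174.0]
ft_force: [-0.8, -0.0, -1.8]
opening: 0.615
finger_force: 25.0
```

```bash
python3 -m creep '[{"tx":0,"ty":0,"tz":0.001,"wx":0,"wy":0,"wz":0,"jaw":-0.2},{"tx":0,"ty":0,"tz":0,"wx":0,"wy":0,"wz":0,"jaw":-0.2}]' 25
```

```text
time_s: 13.92
position: [424.2, -207.5, 15.2]
tool_rot: [-179.9, 0.0, 174.0]
ft_force: [0.6, -0.3, -1.3]
opening: 0.616
finger_force: 25.0
```

```bash
python3 -m creep '[{"tx":0,"ty":0,"tz":0,"wx":0,"wy":0,"wz":0,"jaw":0.35},{"tx":0,"ty":0,"tz":0,"wx":0,"wy":0,"wz":0,"jaw":0.42},{"tx":0,"ty":0,"tz":0,"wx":0,"wy":0,"wz":0,"jaw":0.42},{"tx":0,"ty":0,"tz":-0.01,"wx":0,"wy":0,"wz":0,"jaw":0.42},{"tx":0,"ty":0,"tz":-0.03,"wx":0,"wy":0,"wz":0,"jaw":0.42},{"tx":0,"ty":0,"tz":-0.04,"wx":0,"wy":0,"wz":0,"jaw":0.42},{"tx":0,"ty":0,"tz":-0.03,"wx":0,"wy":0,"wz":0,"jaw":0},{"tx":0,"ty":0,"tz":0,"wx":0,"wy":0,"wz":0,"jaw":-1},{"tx":0,"ty":0,"tz":0,"wx":0,"wy":0,"wz":0,"jaw":-1},{"tx":0,"ty":0,"tz":0,"wx":0,"wy":0,"wz":0,"jaw":-1}]' 10
python3 - <<'E'
from h import *
for n in ('scene','wrist'):
    p,d=cap(n,n+'5');c=optics.get_calibration(n)
    for t in('disc_center','drawer_knob','drawer_floor'):print(n,t,[(np.round(a['position']),round(a['confidence'],2)) for a in optics.landmark_of(n,t)[:2]])
    m=optics.masks_of(n,'test_disc')
    if m: P,u,v=world(n,d,m[0]['region'],c);print(m[0]['confidence'],np.percentile(P,[2,50,98],axis=0).round(1).tolist())
print(r.state()['joints'])
plan([357,-203,46],[.1045,.9945,0],[0,0,-1],0)
E
```

```text
time_s: 15.18
position: [423.7, -207.2, 124.3]
tool_rot: [-180.0, -0.1, 174.1]
ft_force: [0.4, 0.3, -0.2]
opening: 0.326
finger_force: 0.0
scene disc_center [(array([ 427., -211.,   19.]), 0.61)]
scene drawer_knob [(array([ 366., -202.,   42.]), 0.98), (array([ 426., -205.,   18.]), 0.62)]
scene drawer_floor [(array([ 435., -210.,   16.]), 0.63), (array([ 533., -219.,   -2.]), 0.42)]
0.54 [[380.2, -238.1, 11.0], [423.6, -213.0, 22.6], [454.1, -182.1, 61.4]]
wrist disc_center [(array([ 424., -206.,   21.]), 0.57)]
wrist drawer_knob [(array([ 367., -204.,   42.]), 0.71)]
wrist drawer_floor []
0.68 [[396.4, -232.8, 20.7], [422.1, -206.9, 24.7], [449.2, -181.1, 26.1]]
[ 56.37025656  34.77622652 -53.55832093 127.02060411  45.53233966
  40.10177437  54.45636342]
turn [-0.06  0.02  0.05] shift after [ 0.0672 -0.0027  0.0792] before [ 0.0673 -0.0026  0.0792]
turn [-3.0000e-02 -9.0000e-02 -1.7995e+02] shift after [-0.0672  0.0027  0.0792] before [ 0.0673 -0.0026  0.0792]
```

The disc lies flat in the drawer. Next I try to reach the space in front of the knob.

```bash
python3 -m creep '[{"tx":0.03,"ty":-0.003,"tz":0,"wx":0,"wy":0,"wz":0,"jaw":-1},{"tx":0.03,"ty":0,"tz":0,"wx":0,"wy":0,"wz":0,"jaw":-1},{"tx":0.018,"ty":0,"tz":0,"wx":0,"wy":0,"wz":0,"jaw":-1},{"tx":0,"ty":0,"tz":0,"wx":0,"wy":0,"wz":0,"jaw":-1},{"tx":0,"ty":0,"tz":0,"wx":0,"wy":0,"wz":0,"jaw":-1}]' 10
python3 -c "
from h import *
plan([352,-202,46],[.1045,.9945,0],[0,0,-1],0);print(r.state()['joints'])"
```

```text
time_s: 16.3
position: [347.7, -202.4, 125.4]
tool_rot: [-179.9, 0.1, 174.0]
ft_force: [0.6, -0.1, -0.3]
opening: 0.007
finger_force: 0.0
turn [-0.05  0.11  0.03] shift after [-0.0043  0.0009  0.0794] before [-0.0041  0.0009  0.0794]
turn [-1.8000e-01 -8.0000e-02 -1.7997e+02] shift after [ 0.0043 -0.0009  0.0794] before [-0.0041  0.0009  0.0794]
[ 61.11879188  30.78527164 -54.18818198 135.44482667  47.02095869
  34.625938    53.78558648]
```

```bash
python3 -m creep '[{"tx":0,"ty":0,"tz":0.03,"wx":0,"wy":0,"wz":0,"jaw":-1},{"tx":0,"ty":0,"tz":0.03,"wx":0,"wy":0,"wz":0,"jaw":-1},{"tx":0,"ty":0,"tz":0.019,"wx":0,"wy":0,"wz":0,"jaw":-1},{"tx":0,"ty":0,"tz":0,"wx":0,"wy":0,"wz":0,"jaw":-1},{"tx":0,"ty":0,"tz":0,"wx":0,"wy":0,"wz":0,"jaw":-1}]' 10
python3 -c "
from h import *
plan([352,-202,46],[.1045,.9945,0],[0,0,-1],0);print(r.state()['joints'])"
```

```text
time_s: 16.92
position: [347.2, -202.2, 46.6]
tool_rot: [-179.9, 0.1, 174.1]
ft_force: [0.7, -0.1, -0.5]
opening: 0.008
finger_force: 0.0
turn [-0.05  0.07  0.07] shift after [-0.0048  0.0007  0.0006] before [-0.0048  0.0007  0.0006]
turn [-1.0000e-01 -8.0000e-02 -1.7993e+02] shift after [ 0.0048 -0.0007  0.0006] before [-0.0048  0.0007  0.0006]
[ 50.35375056  37.71851884 -40.80398735 139.3963704   67.98569514
  25.59026794  34.27501027]
```

```bash
python3 -m creep '[{"tx":-0.006,"ty":0,"tz":0,"wx":0,"wy":0,"wz":0,"jaw":-1},{"tx":-0.006,"ty":0,"tz":0,"wx":0,"wy":0,"wz":0,"jaw":-1},{"tx":-0.007,"ty":0,"tz":0,"wx":0,"wy":0,"wz":0,"jaw":-1},{"tx":-0.008,"ty":0,"tz":0,"wx":0,"wy":0,"wz":0,"jaw":-1},{"tx":-0.009,"ty":0,"tz":0,"wx":0,"wy":0,"wz":0,"jaw":-1},{"tx":-0.009,"ty":0,"tz":0,"wx":0,"wy":0,"wz":0,"jaw":-1},{"tx":-0.009,"ty":0,"tz":0,"wx":0,"wy":0,"wz":0,"jaw":-1},{"tx":-0.009,"ty":0,"tz":0,"wx":0,"wy":0,"wz":0,"jaw":-1},{"tx":-0.009,"ty":0,"tz":0,"wx":0,"wy":0,"wz":0,"jaw":-1},{"tx":-0.009,"ty":0,"tz":0,"wx":0,"wy":0,"wz":0,"jaw":-1},{"tx":-0.008,"ty":0,"tz":0,"wx":0,"wy":0,"wz":0,"jaw":-1},{"tx":-0.006,"ty":0,"tz":0,"wx":0,"wy":0,"wz":0,"jaw":-1}]' 10
python3 - <<'E'
from h import *
print(r.state()['joints'])
for n in('scene','side'):
    cap(n,n+'6')
    for t in('chest','handle_hinge','drawer_knob','handle_grip'):print(n,t,[(np.round(a['position']),round(a['confidence'],2)) for a in optics.landmark_of(n,t)[:2]])
E
```

```text
time_s: 18.42
position: [441.3, -212.2, 46.2]
tool_rot: [-179.9, 0.0, 174.0]
ft_force: [-1.3, -1.0, 0.0]
opening: 0.007
finger_force: 0.6
[ 49.10534616  41.66150285 -44.37920251 128.04814673  57.66313819
  33.44413099  44.18975898]
scene chest [(array([ 532., -220.,   -1.]), 0.79), (array([ 377., -464.,   -2.]), 0.19)]
scene handle_hinge [(array([ 532., -220.,   92.]), 0.67)]
scene drawer_knob [(array([ 449., -210.,   42.]), 0.64)]
scene handle_grip [(array([543.,  14.,  -3.]), 0.53)]
side chest [(array([ 531., -218.,   -0.]), 0.74), (array([ 523., -486.,    3.]), 0.44)]
side handle_hinge [(array([ 529., -217.,   88.]), 0.59)]
side drawer_knob [(array([ 450., -211.,   43.]), 0.74)]
side handle_grip []
```

```bash
python3 -m creep '[{"tx":-0.004,"ty":0,"tz":0,"wx":0,"wy":0,"wz":0,"jaw":-1},{"tx":-0.003,"ty":0,"tz":0,"wx":0,"wy":0,"wz":0,"jaw":-1},{"tx":-0.002,"ty":0,"tz":0,"wx":0,"wy":0,"wz":0,"jaw":-1}]' 10;python3 -m creep '[{"tx":-0.001,"ty":0,"tz":0,"wx":0,"wy":0,"wz":0,"jaw":-1},{"tx":-0.001,"ty":0,"tz":0,"wx":0,"wy":0,"wz":0,"jaw":-1}]' 10;python3 -m creep '[{"tx":-0.001,"ty":0,"tz":0,"wx":0,"wy":0,"wz":0,"jaw":-1},{"tx":0,"ty":0,"tz":0,"wx":0,"wy":0,"wz":0,"jaw":-1}]' 10
```

```text
time_s: 19.3
position: [449.9, -213.2, 46.2]
tool_rot: [-179.9, 0.0, 174.0]
ft_force: [-1.5, -0.4, 1.6]
opening: 0.007
finger_force: 0.6
time_s: 19.55
position: [451.6, -213.4, 46.2]
tool_rot: [-179.9, 0.0, 174.0]
ft_force: [-1.5, -0.0, 1.1]
opening: 0.003
finger_force: 0.6
time_s: 19.8
position: [452.1, -213.4, 46.2]
tool_rot: [-179.9, -0.0, 174.0]
ft_force: [-4.7, -0.0, 2.6]
opening: 0.004
finger_force: 1.8
```

```bash
python3 -m creep '[{"tx":-0.001,"ty":0,"tz":0,"wx":0,"wy":0,"wz":0,"jaw":-1},{"tx":0,"ty":0,"tz":0,"wx":0,"wy":0,"wz":0,"jaw":-1}]' 10; python3 -m creep '[{"tx":0.01,"ty":0,"tz":0,"wx":0,"wy":0,"wz":0,"jaw":-1},{"tx":0.02,"ty":0,"tz":-0.02,"wx":0,"wy":0,"wz":0,"jaw":-1},{"tx":0.02,"ty":0,"tz":-0.04,"wx":0,"wy":0,"wz":0,"jaw":-1},{"tx":0,"ty":0,"tz":-0.05,"wx":0,"wy":0,"wz":0,"jaw":-1},{"tx":0,"ty":0,"tz":-0.05,"wx":0,"wy":0,"wz":0,"jaw":-1},{"tx":0,"ty":0,"tz":0,"wx":0,"wy":0,"wz":0,"jaw":-1}]' 10
python3 - <<'E'
from h import *
print(r.state()['joints'])
for n in('scene','side','wrist'):
    p,d=cap(n,n+'7'); c=optics.get_calibration(n)
    for t in('chest','handle_hinge','drawer_knob','handle_grip'):print(n,t,[(np.round(a['position']),round(a['confidence'],2)) for a in optics.landmark_of(n,t)[:2]])
    P,u,v=world(n,d,None,c)
    k=(abs(P[:,2]-74)<4)&(abs(P[:,0]-530)<90)&(abs(P[:,1]+220)<90); print('top',cv2.minAreaRect(P[k][:,:2].astype(np.float32)))
    k=(P[:,2]>108)&(P[:,2]<128)&(abs(P[:,0]-480)<30)&(abs(P[:,1]+215)<50); 
    if k.sum()>20: print('grip',cv2.minAreaRect(P[k][:,:2].astype(np.float32)),k.sum(),P[k][:,2].max())
E
```

```text
time_s: 20.05
position: [452.3, -213.5, 46.1]
tool_rot: [-179.9, -0.1, 174.0]
ft_force: [-6.6, 0.5, 4.1]
opening: 0.006
finger_force: 3.1
time_s: 20.8
position: [405.8, -208.8, 209.2]
tool_rot: [-179.8, 0.4, 174.0]
ft_force: [0.1, -0.2, 0.7]
opening: 0.006
finger_force: 0.0
[ 65.38013309  27.24733592 -61.95354744 124.15858842  33.80023554
  47.10138413  65.97154869]
scene chest [(array([ 535., -219.,   -1.]), 0.75)]
scene handle_hinge [(array([ 536., -219.,   89.]), 0.81), (array([541.,  15.,  -2.]), 0.7)]
scene drawer_knob [(array([ 459., -209.,   42.]), 0.57)]
scene handle_grip [(array([ 480., -214.,  118.]), 0.73)]
top ((547.4232177734375, -223.3182373046875), (156.06874084472656, 157.36924743652344), 84.21025848388672)
grip ((477.4519958496094, -212.34457397460938), (101.25931549072266, 21.376630783081055), 77.5494384765625) 131 127.85953285555945
side chest [(array([ 532., -220.,   -1.]), 0.6)]
side handle_hinge [(array([ 460., -214.,   39.]), 0.33)]
side drawer_knob [(array([ 460., -213.,   41.]), 0.97)]
side handle_grip [(array([ 484., -212.,  120.]), 0.81)]
top ((549.9586181640625, -222.35525512695312), (155.36810302734375, 157.74935913085938), 83.59365844726562)
grip ((478.0268249511719, -216.12664794921875), (96.33734893798828, 12.024552345275879), 84.27658081054688) 111 124.62938842500267
wrist chest []
wrist handle_hinge []
wrist drawer_knob []
wrist handle_grip []
top ((530.2620239257812, -219.13101196289062), (150.5985870361328, 116.06986999511719), 83.61139678955078)
```

View pics/wrist7.png

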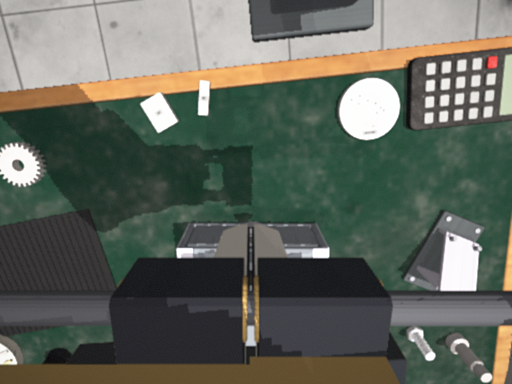

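The drawer is shut flush at (250,240), and the gear, bolt and shaft have not moved. Next I go over the handle and turn the tool.

```bash
python3 -m creep '[{"tx":-0.03,"ty":0,"tz":0,"wx":0,"wy":0,"wz":0,"jaw":0},{"tx":-0.043,"ty":0.003,"tz":0,"wx":0,"wy":0,"wz":0,"jaw":0},{"tx":0,"ty":0,"tz":0,"wx":0,"wy":0,"wz":10,"jaw":0},{"tx":0,"ty":0,"tz":0,"wx":0,"wy":0,"wz":10,"jaw":0},{"tx":0,"ty":0,"tz":0,"wx":0,"wy":0,"wz":10,"jaw":0},{"tx":0,"ty":0,"tz":0,"wx":0,"wy":0,"wz":10,"jaw":0},{"tx":0,"ty":0,"tz":0,"wx":0,"wy":0,"wz":10,"jaw":0},{"tx":0,"ty":0,"tz":0,"wx":0,"wy":0,"wz":10,"jaw":0},{"tx":0,"ty":0,"tz":0,"wx":0,"wy":0,"wz":10,"jaw":0},{"tx":0,"ty":0,"tz":0,"wx":0,"wy":0,"wz":10,"jaw":0},{"tx":0,"ty":0,"tz":0,"wx":0,"wy":0,"wz":10,"jaw":0},{"tx":0,"ty":0,"tz":0,"wx":0,"wy":0,"wz":0,"jaw":0}]' 40
python3 - <<'E'
from h import *
print(r.state()['joints'])
plan([478,-213.3,115],[.994,-.11,0],[0,0,-1])
for n in('scene','side','wrist'):
    p,d=cap(n,n+'8'); c=optics.get_calibration(n)
    for t in('handle_grip','chest'):print(n,t,[(np.round(a['position']),round(a['confidence'],2)) for a in optics.landmark_of(n,t)[:2]])
    P,u,v=world(n,d,None,c)
    k=(P[:,2]>112)&(P[:,2]<125)&(abs(P[:,0]-478)<30)&(abs(P[:,1]+213)<50); 
    if k.sum()>20: print('grip',cv2.minAreaRect(P[k][:,:2].astype(np.float32)),k.sum(),np.percentile(P[k][:,2],95))
E
```

```text
time_s: 23.05
position: [476.9, -212.6, 206.4]
tool_rot: [180.0, 0.1, 84.1]
ft_force: [0.2, 0.9, 0.0]
opening: 0.504
finger_force: 0.0
[ 42.90150111  24.59817804 -34.27031902 117.35593593  19.97814094
  43.65310117  -9.47295554]
turn [0.03 0.09 0.45] shift after [-0.0006  0.0012  0.1104] before [-0.0004  0.0011  0.1104]
turn [-1.4000e-01  5.0000e-02 -1.7955e+02] shift after [ 0.0006 -0.0012  0.1104] before [-0.0004  0.0011  0.1104]
scene handle_grip [(array([ 481., -214.,  114.]), 0.82)]
scene chest [(array([ 534., -218.,   -3.]), 0.66), (array([ 535., -220.,   92.]), 0.64)]
grip ((476.4474792480469, -213.6364288330078), (98.87853240966797, 13.228521347045898), 83.2724609375) 127 123.05065771223872
side handle_grip [(array([ 481., -211.,  116.]), 0.52), (array([ 459., -212.,   39.]), 0.17)]
side chest [(array([ 532., -221.,   -4.]), 0.75), (array([651., -20.,   2.]), 0.56)]
grip ((477.14337158203125, -213.1071014404297), (98.05455780029297, 12.569876670837402), 87.20521545410156) 111 123.14654535588463
wrist handle_grip [(array([ 480., -216.,  114.]), 0.76)]
wrist chest [(array([ 530., -219.,    3.]), 0.7)]
grip ((480.05078125, -213.07374572753906), (100.75532531738281, 12.663678169250488), 83.85047912597656) 1709 124.07122120824549
```

```bash
python3 -m creep '[{"tx":-0.0005,"ty":0.002,"tz":0.03,"wx":0,"wy":0,"wz":0.4,"jaw":0},{"tx":0,"ty":0,"tz":0.03,"wx":0,"wy":0,"wz":0,"jaw":0},{"tx":0,"ty":0,"tz":0.025,"wx":0,"wy":0,"wz":0,"jaw":0},{"tx":0,"ty":0,"tz":0.015,"wx":0,"wy":0,"wz":0,"jaw":0},{"tx":0,"ty":0,"tz":0.01,"wx":0,"wy":0,"wz":0,"jaw":0},{"tx":0,"ty":0,"tz":0,"wx":0,"wy":0,"wz":0,"jaw":0},{"tx":0,"ty":0,"tz":0,"wx":0,"wy":0,"wz":0,"jaw":-0.4},{"tx":0,"ty":0,"tz":0,"wx":0,"wy":0,"wz":0,"jaw":-0.6},{"tx":0,"ty":0,"tz":0,"wx":0,"wy":0,"wz":0,"jaw":-0.8},{"tx":0,"ty":0,"tz":0,"wx":0,"wy":0,"wz":0,"jaw":-1},{"tx":0,"ty":0,"tz":0,"wx":0,"wy":0,"wz":0,"jaw":-1}]' 15
python3 - <<'E'
from h import *
s=r.state();print(s['joints'])
c=s['position']+[0,0,19]; e=np.array([.994,-.11,0])
h=np.array([530.3,-219.1,90]); print('grasp rel hinge', (c-h)@e, c[2]-90)
E
```

```text
time_s: 24.88
position: [479.7, -213.7, 96.4]
tool_rot: [179.9, 0.1, 83.6]
ft_force: [3.0, -0.5, -2.3]
opening: 0.138
finger_force: 15.0
[ 36.58249627  33.29310982 -26.81201218 122.70449007  29.61595894
  30.14879173 -18.82112682]
grasp rel hinge -50.90111809746002 25.433536406487704
```

```bash
python3 -m creep '[{"tx":0,"ty":0.0031,"tz":-0.0058,"wx":0,"wy":0,"wz":0,"jaw":-1},{"tx":0,"ty":0.0037,"tz":-0.0054,"wx":0,"wy":0,"wz":0,"jaw":-1},{"tx":0,"ty":0.0043,"tz":-0.0049,"wx":0,"wy":0,"wz":0,"jaw":-1},{"tx":0,"ty":0.0049,"tz":-0.0044,"wx":0,"wy":0,"wz":0,"jaw":-1},{"tx":0,"ty":0.0053,"tz":-0.0038,"wx":0,"wy":0,"wz":0,"jaw":-1}]' 10
python3 -m creep '[{"tx":0,"ty":0.0057,"tz":-0.0032,"wx":0,"wy":0,"wz":0,"jaw":-1},{"tx":0,"ty":0.0061,"tz":-0.0025,"wx":0,"wy":0,"wz":0,"jaw":-1},{"tx":0,"ty":0.0063,"tz":-0.0018,"wx":0,"wy":0,"wz":0,"jaw":-1}]' 10
python3 - <<'E'
from h import *
s=r.state();print(s['joints'])
c=s['position']+[0,0,19]; e=np.array([.994,-.11,0])
h=np.array([530.3,-219.1,90]); print('grasp rel hinge', (c-h)@e, c[2]-90)
cap('side','side9');cap('scene')
for n in('side','scene'):
    for t in('chest','handle_hinge','handle_grip','drawer_knob'):print(n,t,[(np.round(a['position']),round(a['confidence'],2)) for a in optics.landmark_of(n,t)[:1]])
E
```

```text
time_s: 25.5
position: [498.4, -215.8, 120.8]
tool_rot: [-179.8, 0.1, 83.6]
ft_force: [-7.0, 1.5, 5.6]
opening: 0.134
finger_force: 10.0
time_s: 25.88
position: [517.0, -218.0, 128.6]
tool_rot: [-179.9, 0.1, 83.6]
ft_force: [-4.5, 0.2, 2.1]
opening: 0.138
finger_force: 10.0
[ 37.35316035  32.72426738 -29.43820699 116.63146744  26.27295726
  37.18368868 -15.90796608]
grasp rel hinge -13.375436421803641 57.60576541222764
side chest [(array([ 529., -220.,   -1.]), 0.88)]
side handle_hinge [(array([ 529., -216.,   90.]), 0.74)]
side handle_grip [(array([ 530., -216.,   88.]), 0.6)]
side drawer_knob [(array([ 457., -212.,   40.]), 0.9)]
scene chest []
scene handle_hinge [(array([ 533., -220.,   94.]), 0.85)]
scene handle_grip [(array([ 519., -217.,  147.]), 0.67)]
scene drawer_knob [(array([ 460., -209.,   40.]), 0.96)]
```

```bash
python3 -m creep '[{"tx":0,"ty":0.0062,"tz":-0.001,"wx":0,"wy":0,"wz":0,"jaw":-1},{"tx":0,"ty":0.005,"tz":-0.0003,"wx":0,"wy":0,"wz":0,"jaw":-1},{"tx":0,"ty":0,"tz":0,"wx":0,"wy":0,"wz":0,"jaw":-1}]' 10
python3 -m creep '[{"tx":0,"ty":0.0015,"tz":0,"wx":0,"wy":0,"wz":0,"jaw":-1},{"tx":0,"ty":0,"tz":0,"wx":0,"wy":0,"wz":0,"jaw":-1}]' 10
python3 -m creep '[{"tx":0,"ty":0.0015,"tz":0,"wx":0,"wy":0,"wz":0,"jaw":-1},{"tx":0,"ty":0,"tz":0,"wx":0,"wy":0,"wz":0,"jaw":-1}]' 10
python3 - <<'E'
from h import *
s=r.state()
c=s['position']+[0,0,19]; e=np.array([.994,-.11,0])
h=np.array([530.3,-219.1,90]); print('grasp rel hinge', (c-h)@e, c[2]-90)
cap('side','side10');cap('scene')
for n in('side','scene'):
    for t in('chest','handle_hinge','handle_grip','drawer_knob'):print(n,t,[(np.round(a['position']),round(a['confidence'],2)) for a in optics.landmark_of(n,t)[:1]])
E
```

```text
time_s: 26.75
position: [530.2, -219.4, 129.5]
tool_rot: [179.9, 0.1, 83.6]
ft_force: [0.5, -1.4, 1.0]
opening: 0.133
finger_force: 10.0
time_s: 27.0
position: [530.4, -219.4, 129.5]
tool_rot: [180.0, 0.1, 83.6]
ft_force: [-1.9, -0.8, 4.1]
opening: 0.138
finger_force: 10.0
time_s: 27.25
position: [530.9, -219.5, 129.5]
tool_rot: [-179.9, 0.1, 83.6]
ft_force: [-5.5, -0.0, 8.8]
opening: 0.134
finger_force: 10.0
grasp rel hinge 0.5888776585270428 58.47535606853586
side chest [(array([ 531., -223.,   -2.]), 0.61)]
side handle_hinge [(array([ 527., -218.,   90.]), 0.69)]
side handle_grip [(array([ 535., -218.,  152.]), 0.75)]
side drawer_knob [(array([ 455., -213.,   40.]), 0.6)]
scene chest [(array([ 531., -219.,   -2.]), 0.82)]
scene handle_hinge [(array([ 532., -219.,   95.]), 0.74)]
scene handle_grip [(array([ 531., -220.,  148.]), 0.73)]
scene drawer_knob [(array([ 459., -208.,   43.]), 0.85)]
```

```bash
python3 -m creep '[{"tx":0,"ty":-0.002,"tz":0,"wx":0,"wy":0,"wz":0,"jaw":-1},{"tx":0,"ty":0,"tz":0,"wx":0,"wy":0,"wz":0,"jaw":-1},{"tx":0,"ty":0,"tz":0,"wx":0,"wy":0,"wz":0,"jaw":-1},{"tx":0,"ty":0,"tz":0,"wx":0,"wy":0,"wz":0,"jaw":-1}]' 45
python3 -m creep '[{"tx":0,"ty":0,"tz":-0.004,"wx":0,"wy":0,"wz":0,"jaw":-1},{"tx":0,"ty":0,"tz":-0.008,"wx":0,"wy":0,"wz":0,"jaw":-1},{"tx":0,"ty":0,"tz":-0.012,"wx":0,"wy":0,"wz":0,"jaw":-1},{"tx":0,"ty":0,"tz":-0.015,"wx":0,"wy":0,"wz":0,"jaw":-1},{"tx":0,"ty":0,"tz":-0.011,"wx":0,"wy":0,"wz":0,"jaw":-1},{"tx":0,"ty":0,"tz":0,"wx":0,"wy":0,"wz":0,"jaw":-1},{"tx":0,"ty":0,"tz":0,"wx":0,"wy":0,"wz":0,"jaw":-1},{"tx":0,"ty":0,"tz":0,"wx":0,"wy":0,"wz":0,"jaw":-1}]' 45
python3 - <<'E'
from h import *
print(r.state()['joints'])
a,_=cap('side');b,_=cap('scene')
cv2.imwrite('pics/lift.png',np.hstack([cv2.resize(a[130:330,150:400],(400,320)),cv2.resize(b[130:330,150:400],(400,320))])[:,:,::-1])
for n in('side','scene'):
    for t in('chest','handle_hinge','handle_grip','drawer_knob','mat'):print(n,t,[(np.round(a['position']),round(a['confidence'],2)) for a in optics.landmark_of(n,t)[:1]])
E
```

```text
time_s: 28.25
position: [530.3, -219.4, 129.4]
tool_rot: [180.0, 0.1, 83.6]
ft_force: [-0.9, -1.4, 4.1]
opening: 0.123
finger_force: 45.0
time_s: 29.25
position: [529.7, -219.2, 178.9]
tool_rot: [-180.0, 0.0, 83.6]
ft_force: [-0.4, -0.1, -8.7]
opening: 0.128
finger_force: 45.0
[ 39.14422052  29.8203923  -32.16062747 112.66334095  22.57957097
  43.75361925 -12.54879702]
side chest [(array([ 532., -220.,   48.]), 0.73)]
side handle_hinge [(array([ 529., -217.,  139.]), 0.87)]
side handle_grip [(array([ 533., -217.,  194.]), 0.83)]
side drawer_knob [(array([ 461., -216.,   89.]), 0.95)]
side mat [(array([ 519., -486.,    1.]), 0.92)]
scene chest [(array([ 532., -217.,   48.]), 0.66)]
scene handle_hinge [(array([ 532., -222.,  142.]), 0.78)]
scene handle_grip [(array([ 533., -218.,  195.]), 0.61)]
scene drawer_knob [(array([ 458., -210.,   88.]), 0.85)]
scene mat [(array([ 518., -489.,   -0.]), 0.96)]
```

View pics/lift.png

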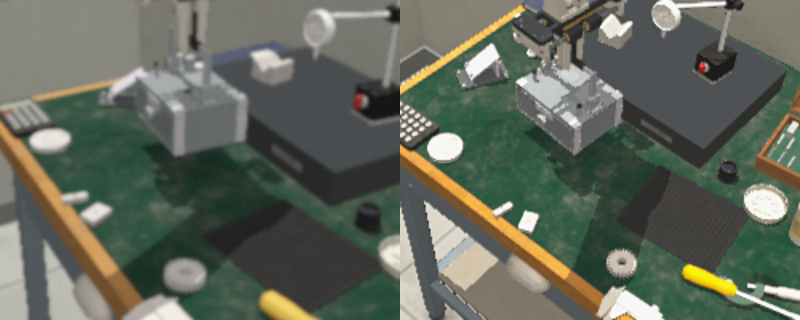

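```bash
python3 - <<'E'
from h import *
for n in('scene','side'):
    p,d=cap(n)
    P,u,v=world(n,d)
    g=p[v,u].astype(int)
    k=(abs(P[:,2])<12)&(abs(P[:,0]-519)<115)&(abs(P[:,1]+487)<130)&(g.max(1)<60)&(g.max(1)-g.min(1)<12)
    mm=np.zeros(d.shape,np.uint8);mm[v[k],u[k]]=255
    mm=cv2.morphologyEx(cv2.morphologyEx(mm,cv2.MORPH_CLOSE,np.ones((5,5))),cv2.MORPH_OPEN,np.ones((5,5)))
    q=P[(mm[v,u]>0)]; print(n,len(q),cv2.minAreaRect(q[:,:2].astype(np.float32)),np.median(q,0))
    for m in optics.masks_of(n,'mat')[:1]:
        q=P[m['region'][v,u]];q=q[abs(q[:,2])<12];print(' mask',m['confidence'],cv2.minAreaRect(q[:,:2].astype(np.float32)))
    k=(P[:,2]>15)&(P[:,0]>420)&(P[:,0]<620)&(P[:,1]<-320)&(P[:,1]>-640)
    print(' obst',P[k].min(0) if k.any() else None,P[k].max(0) if k.any() else None,k.sum())
yw=0;plan([519,-487,200],[1,0,0],[0,0,-1])
E
```

```text
scene 628 ((509.36334228515625, -418.2349548339844), (150.24034118652344, 52.63325500488281), 10.683381080627441) [ 498.04610257 -419.49512137    1.4278254 ]
 mask 0.71 ((517.2723388671875, -488.3380126953125), (152.5154266357422, 180.16043090820312), 4.545916557312012)
 obst [ 420.14569259 -639.77764818   15.02925194] [ 619.97714094 -320.55102026   87.56757797] 907
side 4031 ((515.33984375, -482.18341064453125), (152.94679260253906, 195.84568786621094), 4.924009323120117) [ 514.49164482 -495.35598061    2.80818374]
 mask 0.62 ((521.2120361328125, -486.47015380859375), (158.82684326171875, 187.51638793945312), 4.870222568511963)
 obst [ 420.05333295 -639.68968123   15.03178401] [ 619.98604796 -320.02555301   76.98648073] 1518
turn [ 0.03  0.06 -6.36] shift after [-0.2678 -0.0111 -0.0016] before [-0.2674  0.0186 -0.0013]
turn [ 9.0000e-02 -4.0000e-02  1.7364e+02] shift after [ 0.2678  0.0111 -0.0016] before [-0.2674  0.0186 -0.0013]
```

```bash
python3 - <<'E'
from h import *
for n in('scene','side'):
    p,d=cap(n)
    P,u,v=world(n,d)
    k=(P[:,2]>12)&(P[:,0]>435)&(P[:,0]<605)&(P[:,1]<-325)&(P[:,1]>-590)
    print(n,k.sum(),P[k].round()[:8].tolist())
m=np.radians(4.7);plan([518.5,-487.5,198],[np.cos(m),np.sin(m),0],[0,0,-1])
E
```

```text
scene 27 [[602.0, -554.0, 16.0], [600.0, -555.0, 15.0], [598.0, -559.0, 16.0], [595.0, -561.0, 16.0], [592.0, -565.0, 18.0], [595.0, -568.0, 12.0], [591.0, -570.0, 15.0], [593.0, -572.0, 14.0]]
side 55 [[603.0, -555.0, 16.0], [602.0, -556.0, 15.0], [600.0, -558.0, 14.0], [601.0, -560.0, 15.0], [600.0, -559.0, 12.0], [597.0, -563.0, 16.0], [596.0, -564.0, 15.0], [597.0, -564.0, 12.0]]
turn [  0.02   0.06 -11.05] shift after [-0.2664 -0.0335  0.0004] before [-0.2679  0.0182  0.0007]
turn [ 9.0000e-02 -3.0000e-02  1.6895e+02] shift after [0.2664 0.0335 0.0004] before [-0.2679  0.0182  0.0007]
```

```bash
python3 -m creep '[{"tx":-0.01,"ty":0.002,"tz":0,"wx":0,"wy":0,"wz":0,"jaw":-1},{"tx":-0.02,"ty":0.002,"tz":0,"wx":0,"wy":0,"wz":0,"jaw":-1},{"tx":-0.03,"ty":0.002,"tz":0,"wx":0,"wy":0,"wz":0,"jaw":-1},{"tx":-0.03,"ty":0.002,"tz":0,"wx":0,"wy":0,"wz":0,"jaw":-1},{"tx":-0.03,"ty":0.002,"tz":0,"wx":0,"wy":0,"wz":0,"jaw":-1},{"tx":-0.03,"ty":0.002,"tz":0,"wx":0,"wy":0,"wz":0,"jaw":-1},{"tx":-0.03,"ty":0.002,"tz":0,"wx":0,"wy":0,"wz":0,"jaw":-1},{"tx":-0.03,"ty":0,"tz":0,"wx":0,"wy":0,"wz":0,"jaw":-1},{"tx":-0.03,"ty":0,"tz":0,"wx":0,"wy":0,"wz":0,"jaw":-1},{"tx":-0.015,"ty":0,"tz":0,"wx":0,"wy":0,"wz":0,"jaw":-1},{"tx":-0.01,"ty":0,"tz":0,"wx":0,"wy":0,"wz":0,"jaw":-1},{"tx":0,"ty":0,"tz":0,"wx":0,"wy":0,"wz":0,"jaw":-1}]' 45
python3 -m creep '[{"tx":0,"ty":0,"tz":0,"wx":0,"wy":0,"wz":-3,"jaw":-1},{"tx":0,"ty":0,"tz":0,"wx":0,"wy":0,"wz":-4,"jaw":-1},{"tx":0,"ty":0,"tz":0,"wx":0,"wy":0,"wz":-4,"jaw":-1},{"tx":0,"ty":0,"tz":0,"wx":0,"wy":0,"wz":0,"jaw":-1},{"tx":0,"ty":0,"tz":0,"wx":0,"wy":0,"wz":0,"jaw":-1},{"tx":0,"ty":0,"tz":0,"wx":0,"wy":0,"wz":0,"jaw":-1}]' 45
python3 - <<'E'
from h import *
print(r.state()['joints'])
m=np.radians(4.7);plan([514,-484,198],[np.cos(m),np.sin(m),0],[0,0,-1])
for n in('side','scene'):
    p,d=cap(n,n+'11')
    for t in('chest','handle_hinge','handle_grip','drawer_knob','mat'):print(n,t,[(np.round(a['position']),round(a['confidence'],2)) for a in optics.landmark_of(n,t)[:1]])
    P,u,v=world(n,d);k=(abs(P[:,2]-123)<6)&(abs(P[:,0]-514)<90)&(abs(P[:,1]+484)<95);print(cv2.minAreaRect(P[k][:,:2].astype(np.float32)))
E
```

```text
time_s: 31.65
position: [514.5, -484.3, 179.4]
tool_rot: [180.0, 0.0, 83.6]
ft_force: [-0.8, -0.4, -8.4]
opening: 0.124
finger_force: 45.0
time_s: 32.4
position: [514.8, -483.8, 179.7]
tool_rot: [180.0, 0.1, 94.6]
ft_force: [0.0, 0.2, -8.3]
opening: 0.132
finger_force: 45.0
[ 59.1704736   38.90972744 -33.97419198  94.85622366  25.70827903
  54.16863585  20.39940107]
turn [ 0.02  0.06 -0.08] shift after [-0.0001 -0.0008  0.0007] before [-0.0001 -0.0008  0.0007]
turn [ 1.0000e-01 -2.0000e-02  1.7992e+02] shift after [0.0001 0.0008 0.0007] before [-0.0001 -0.0008  0.0007]
side chest [(array([ 515., -484.,   48.]), 0.81)]
side handle_hinge [(array([ 516., -482.,  144.]), 0.96)]
side handle_grip []
side drawer_knob [(array([ 442., -489.,   89.]), 0.62)]
side mat [(array([ 524., -486.,    3.]), 0.88)]
((514.3748779296875, -485.0190124511719), (117.76032257080078, 152.2024383544922), 4.69549560546875)
scene chest [(array([ 516., -481.,   48.]), 0.64)]
scene handle_hinge [(array([ 518., -484.,  143.]), 0.76)]
scene handle_grip [(array([ 516., -482.,  195.]), 0.76)]
scene drawer_knob [(array([ 445., -489.,   93.]), 0.61)]
scene mat [(array([ 518., -489.,   -1.]), 0.73)]
((512.3826904296875, -483.88677978515625), (120.55240631103516, 150.87820434570312), 4.733902454376221)
```

View pics/side11.png

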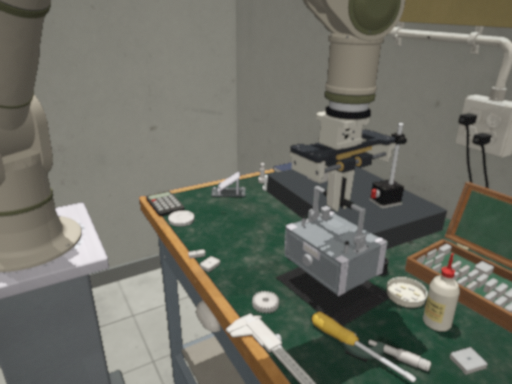

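The chest hangs level over the mat at about (335,255). The dish at (405,292) and the gear at (264,301) are clear of it.

```bash
python3 -m creep '[{"tx":0,"ty":0.002,"tz":0.008,"wx":0,"wy":0,"wz":0,"jaw":-1},{"tx":0,"ty":0,"tz":0.01,"wx":0,"wy":0,"wz":0,"jaw":-1},{"tx":0,"ty":0,"tz":0.01,"wx":0,"wy":0,"wz":0,"jaw":-1},{"tx":0,"ty":0,"tz":0.008,"wx":0,"wy":0,"wz":0,"jaw":-1},{"tx":0,"ty":0,"tz":0.005,"wx":0,"wy":0,"wz":0,"jaw":-1},{"tx":0,"ty":0,"tz":0.003,"wx":0,"wy":0,"wz":0,"jaw":-1},{"tx":0,"ty":0,"tz":0,"wx":0,"wy":0,"wz":0,"jaw":-1}]' 45
python3 -m creep '[{"tx":0,"ty":0,"tz":0.0015,"wx":0,"wy":0,"wz":0,"jaw":-1},{"tx":0,"ty":0,"tz":0,"wx":0,"wy":0,"wz":0,"jaw":-1}]' 45
python3 -m creep '[{"tx":0,"ty":0,"tz":0.0012,"wx":0,"wy":0,"wz":0,"jaw":-1},{"tx":0,"ty":0,"tz":0,"wx":0,"wy":0,"wz":0,"jaw":-1}]' 45
```

```text
time_s: 33.88
position: [516.7, -484.0, 135.6]
tool_rot: [180.0, 0.1, 94.6]
ft_force: [-0.4, 0.6, -7.7]
opening: 0.127
finger_force: 45.0
time_s: 34.12
position: [516.7, -484.1, 134.3]
tool_rot: [180.0, 0.1, 94.6]
ft_force: [0.4, 0.0, -9.0]
opening: 0.126
finger_force: 45.0
time_s: 34.38
position: [516.9, -484.1, 133.2]
tool_rot: [180.0, 0.1, 94.6]
ft_force: [-0.4, -0.4, -7.7]
opening: 0.126
finger_force: 45.0
```

```bash
python3 -m creep '[{"tx":0,"ty":0,"tz":0.0008,"wx":0,"wy":0,"wz":0,"jaw":-1},{"tx":0,"ty":0,"tz":0,"wx":0,"wy":0,"wz":0,"jaw":-1}]' 45
python3 -m creep '[{"tx":0,"ty":0,"tz":0.0006,"wx":0,"wy":0,"wz":0,"jaw":-1},{"tx":0,"ty":0,"tz":0,"wx":0,"wy":0,"wz":0,"jaw":-1}]' 45
```

```text
time_s: 34.62
position: [517.5, -484.1, 132.8]
tool_rot: [179.9, 0.1, 94.7]
ft_force: [1.6, 0.1, -2.7]
opening: 0.128
finger_force: 45.0
time_s: 34.88
position: [517.6, -484.1, 132.5]
tool_rot: [179.9, 0.1, 94.7]
ft_force: [1.9, 0.6, 3.0]
opening: 0.125
finger_force: 45.0
```

```bash
python3 -m creep '[{"tx":0,"ty":0,"tz":0,"wx":0,"wy":0,"wz":0,"jaw":-1},{"tx":0,"ty":0,"tz":0,"wx":0,"wy":0,"wz":0,"jaw":-0.6},{"tx":0,"ty":0,"tz":0,"wx":0,"wy":0,"wz":0,"jaw":-0.3},{"tx":0,"ty":0,"tz":0,"wx":0,"wy":0,"wz":0,"jaw":0},{"tx":0,"ty":0,"tz":0,"wx":0,"wy":0,"wz":0,"jaw":0},{"tx":0,"ty":0,"tz":-0.02,"wx":0,"wy":0,"wz":0,"jaw":0},{"tx":0,"ty":0,"tz":-0.04,"wx":0,"wy":0,"wz":0,"jaw":0},{"tx":0,"ty":0,"tz":-0.05,"wx":0,"wy":0,"wz":0,"jaw":0},{"tx":0,"ty":0,"tz":-0.03,"wx":0,"wy":0,"wz":0,"jaw":0},{"tx":0,"ty":0,"tz":0,"wx":0,"wy":0,"wz":0,"jaw":0},{"tx":0,"ty":0,"tz":0,"wx":0,"wy":0,"wz":0,"jaw":0}]' 5
python3 - <<'E'
from h import *
for n in('side','scene'):
    p,d=cap(n,n+'12')
    for t in('chest','handle_hinge','handle_grip','drawer_knob','mat'):print(n,t,[(np.round(a['position']),round(a['confidence'],2)) for a in optics.landmark_of(n,t)[:1]])
    P,u,v=world(n,d);k=(abs(P[:,2]-77)<6)&(abs(P[:,0]-514)<90)&(abs(P[:,1]+484)<95);print(cv2.minAreaRect(P[k][:,:2].astype(np.float32)))
E
```

```text
time_s: 36.25
position: [516.2, -483.8, 271.7]
tool_rot: [-180.0, 0.1, 94.6]
ft_force: [-0.1, -0.3, -0.5]
opening: 0.497
finger_force: 0.0
side chest [(array([ 516., -484.,    2.]), 0.77)]
side handle_hinge [(array([ 515., -479.,   94.]), 0.94)]
side handle_grip [(array([ 520., -481.,  151.]), 0.66)]
side drawer_knob [(array([ 445., -492.,   40.]), 0.63)]
side mat []
((517.1136474609375, -485.2112731933594), (118.76372528076172, 152.14186096191406), 4.624604225158691)
scene chest [(array([ 520., -484.,    4.]), 0.94)]
scene handle_hinge [(array([ 519., -485.,   93.]), 0.83)]
scene handle_grip [(array([ 516., -486.,  151.]), 0.53)]
scene drawer_knob [(array([ 375., -463.,    2.]), 0.7)]
scene mat []
((515.2839965820312, -484.1513977050781), (120.47515869140625, 151.5482940673828), 4.559463024139404)
```

View pics/side12.png

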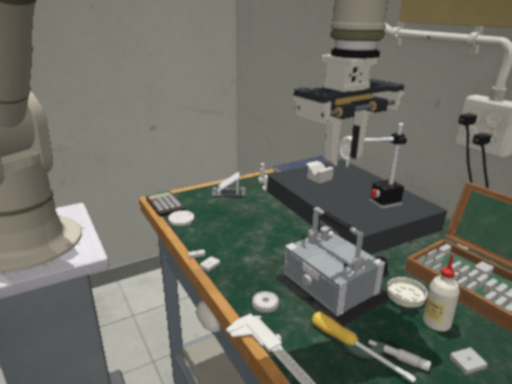

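The chest stands square on the mat at (333,272) with the drawer shut and the handle upright at (335,225). The gripper is clear of everything.

```bash
python3 -c "
from workcell import finish_job
print(finish_job())"
```

```text
the job is handed in; nothing more can be done
None
```

I handed the job in: the disc went into the drawer flat, the drawer is shut, the handle is upright, and the chest stands square on the mat about 4 mm off centre by the camera; the bystanders look unmoved and no verdict was returned.

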